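# Shut the dust box and hold its filter shaker at the stop

## Robot

A 6-joint arm with a two-finger parallel gripper is mounted at the origin on the work surface. World frame = base frame: x ahead of the robot, y to its left, z up, the work surface at z = 0. Lengths are in m, angles in rad, forces in N, time in s.
With the tool pointing down it reaches from about 0.4 to 0.925 m from the base axis. Payload 3.4 kg.
Tool frame: the origin (TCP) lies midway between the tips of the shut fingers; the grasp point (between the pads) lies 19 mm behind it; z points along the fingers, y is the line along which they close (so a half turn about z gives the same grasp; the last joint's range is limited). The gripper opens to 85 mm and grips with 20 to 120 N. Pads are 22 mm wide; open, the fingers measure 114 mm over their backs; the gripper's body (76 mm by 85 mm) begins 54 mm behind the grasp point. The pads swing forward as they close: fully open they stand 13 mm farther back than shut.
Start: joints at [1.099, 0.307, 1.506, -0, 1.328, -0.073], TCP at [0.223, 0.53, 0.209] pointing down, gripper open.
Joint ranges: [-3.12, 3.12], [-1.05, 2.28], [0.14, 2.33], [-1.42, 4.57], [0.1, 2.73], [-2.68, 2.68]. Speed limits (rad/s): [2.57, 2.57, 3.14, 3.14, 3.14, 3.14].

## Interface

Orientations are given as a unit quaternion [w, x, y, z].
In Python, from workcell import * gives the robot as it stands.
- The arm moves only by the shell command python3 -m creep 'ROWS' [FORCE]. ROWS is JSON, a list of rows, each an object with "linear": the shift along the tool's x, y, z scaled (see below), a list of three; "dr": the turn, a rotation vector about the tool's x, y, z scaled (see below), a list of three; "hand": the finger opening in mm, from 0 to 85.4. A call has 1 to 10 rows; each row shifts and turns the commanded pose from where the row before left it, along the tool's axes as they then stand; what a row does not reach is not made up. The controller multiplies each number of a shift by 25 mm and each number of a turn by 5 degrees. A row lasts 1/12 s, in which the tool goes at most 41.7 mm and 7.16 degrees, less where a joint would pass 70% of its speed; a pose out of reach is approached as far as the arm can. A call with a number of a shift or a turn outside -1 to 1 is refused whole. A call with a gripper value outside its range is refused whole. The fingers move at their own pace and stop on an object; FORCE is the grip in N (left out, the last holds). Time passes only in rows, so rows that do not move let the fingers close. It gives the time, the measured TCP pose, the force, the opening and the grip force at its end, in the units of the state.
- get_obs(): the state, without advancing time (a new reading comes with each control period).
- grab_frame(name): name is "scene" or "top"; returns a dict with "pixels" (400x640x3 uint8, blue, green, red), "fx", "fy", "cx", "cy" (pixels), "rvec" (rotation vector, rad) and "tvec" (3), from world to camera coordinates, as OpenCV has them. Camera axes: x right, y down, z forward; pixel columns grow to the right and rows downward; lengths in m; the calibration is good to about 2 mm. A picture is of the moment at which its call begins. There is no depth.
- finish_job(): hands the job in; it is judged then, once.
The state is a dict: "time_s": time; "joint_pos": joint angles; "joint_vel": joint speeds; "joint_torque": joint torques, N m; "tcp_pos": TCP position; "tcp_rot": TCP orientation; "wrist_force": force on the tool from outside, world axes, zero at the start; "torque": the same for the moment, N m; "width": finger opening in m; "gripper_force": force on a finger pad.
Only numpy, scipy, OpenCV 4.12 (cv2) and the standard library are available. Lean on these libraries where they do the work, as an engineer would, in place of code of your own. Each camera call takes 0.05 s, during which the arm holds its last target. There are 200 camera calls.

## Task

Ready the sanding bench's dust box for shaking its filter: first lower its open hinged lid until it lies fully shut, without slamming it. Then, with the gripper's fingers, swing the spring-loaded shaker arm on the side of the box forward (towards the lid's hinge side) all the way to its stop and finish while still holding it there, because it springs back when let go. Leave the loose things around the box where they are.

Things in the scene. Friction and masses are not known exactly. Their poses are not given: they have to be found in the camera images.
- dust_box: grey open-topped steel box fixed to the bench, 180 mm (own x) by 240 mm (own y), 100 mm high; origin under its centre, z up; +x is its hinge side (far from the robot, the box is turned at most 0.27 rad), -y is the side with the shaker arm, +y has a 52 mm hose port stub that reaches 45 mm out at 50 mm height. The hanger plate and pivot body of the shaker are fixed on the -y side
- lid (a joint): hinge of the flat lid, rad: 0 shut, grows as it opens, starts between 1.0 and 1.4 (standing, leaning to the robot's side); friction keeps it where it is left, a push of under 5 N moves it. The hinge axis is parallel to the box's y. The lid weighs about 0.35 kg, 180 mm from hinge to free edge, 240 mm wide, 8 mm thick, with a flat 60 mm wide tab that reaches 19 mm beyond the middle of the free edge; its outer face has no handle and can be pushed anywhere
- lid_hinge (a point): middle of the lid's hinge axis, on the underside of the lid: 90 mm from the box's centre towards its +x, 100.5 mm above the bench
- lid_edge (a point): middle of the lid's free edge (without the tab), on its outer face, which is the top when shut
- shaker (a joint): spring hinge of the shaker arm, rad: 0 at rest (arm leaning 0.45 rad from upright to the box's -x), 0.9 at the stop (leaning 0.45 rad to the box's +x). Axis parallel to the box's y. The spring always pulls back to 0: about 3.5 N at the handle at rest, 9 N at the stop
- shaker_arm: the steel shaker arm: a flat bar 22 mm wide, 8 mm thick, 130 mm from pivot to handle, with its round handle; its origin is on the pivot axis and it turns with joint shaker
- shaker_pivot (a point): point on the shaker's pivot axis, in the middle of the flat bar's thickness: in the box's frame x +10 mm, y -150 mm, 55 mm above the bench
- shaker_handle (a point): middle of the free length of the handle: a black round bar, 16 mm in diameter and about 60 mm long, parallel to the box's y, that juts out from the arm's upper end away from the box; free to push or to pinch from above. It moves on a 130 mm radius about the pivot axis, between 172 and 185 mm above the bench
- sanding_block: cork and wood sanding block, 110 x 65 x 42 mm high; bystander; origin under its centre
- wax_tin: short steel can, 72 mm across, 60 mm high; bystander; origin under its centre
- spool_core: wooden ring, 80 mm across, 44 mm hole, 50 mm high, bystander; origin under its centre

How it is judged:
On the way, in this order (a step that is already met when the one before it is completed fails the run):
1. the lid is shut while the shaker arm is still back (value of joint lid below 0.04 rad and value of joint shaker below 0.3 rad), for 0.2 s.
2. the fingers hold the shaker arm at its stop (value of joint shaker above 0.85 rad and contact force between the fingers and shaker_arm above 3 N), for 0.3 s.
At the end, for the whole second after the job is handed in: At the end the lid is shut (within 0.04 rad) and the fingers still press or grip the shaker arm (over 3 N) and hold it within 0.05 rad of its stop, for the whole last second (all of step 2 and value of joint lid below 0.04 rad); the arm keeps its last pose, push and grip.
It fails at once if the lid is slammed (swings shut faster than 2.5 rad/s) (velocity of joint lid below -2.5 rad/s).
It fails at once if the sanding block is pushed more than 30 mm away (distance of sanding_block from where it was at the start of the episode above 0.03 m).
It fails at once if the wax tin is pushed more than 30 mm away (distance of wax_tin from where it was at the start of the episode above 0.03 m).
It fails at once if the spool core is pushed more than 30 mm away (distance of spool_core from where it was at the start of the episode above 0.03 m).
It also fails if it takes over 54 s, if anything falls off the work surface, if the arm or the gripper's body presses on something with over 40 N, if the wrist force passes 120 N, or if a joint passes its speed limit or range.

## Working session

There is one attempt and no reset: what is moved stays moved. The work goes in short steps, Python scripts to look and compute and a shell command to move; the robot and the scene stay as the last step left them, time stands still between calls to the robot, and variables do not carry over. Pictures are saved under pics/ and viewed, at most 10 in all, crops included, and the job is handed in when it is done.

```bash
mkdir -p pics
python3 - <<'E'
from workcell import *
import cv2
o=get_obs(); print(o['time_s'],o['tcp_pos'],o['tcp_rot'],o['wrist_force'],o['width'])
for n in("scene","top"):
    f=grab_frame(n); cv2.imwrite(f"pics/{n}0.png",f["pixels"]); print(n,f["fx"],f["cx"],f["cy"],f["rvec"],f["tvec"])
E
```

```text
0.0 [0.22296927 0.52919144 0.20818954] [-2.89488256e-04  1.98094671e-01  9.80182353e-01 -9.86350820e-04] [-0.92295973 -0.10391639 -0.09989378] 0.0852569290255429
scene 414.6356296292116 323.2463900802238 202.5492972747303 [ 0.10942607 -3.07023858  0.57587453] [ 0.60628301 -0.02493268  1.03935109]
top 492.3097496814008 323.92419417647875 199.45460885215053 [ 2.18923125 -2.16117739  0.11661489] [0.08636574 0.59174428 1.27215841]
```

View pics/scene0.png

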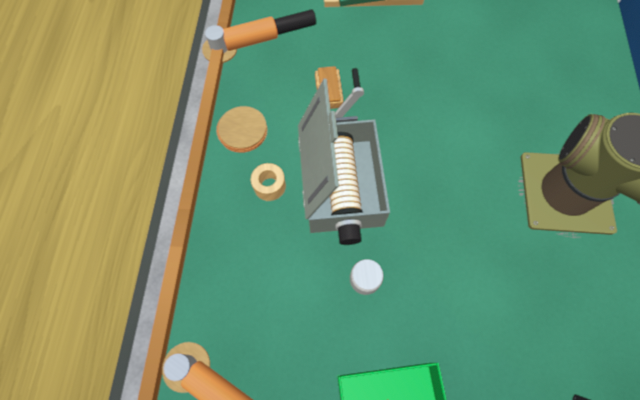

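View pics/top0.png

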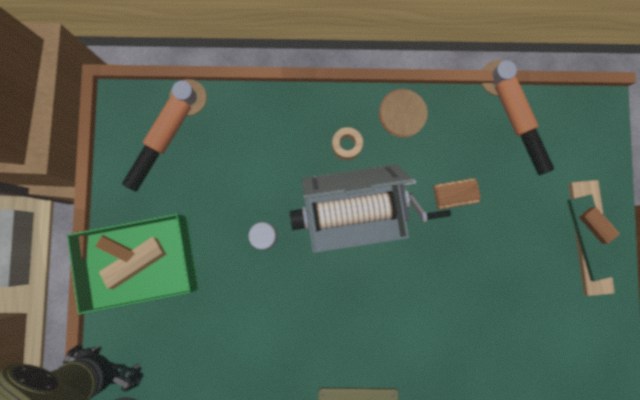

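The top view has the box's near rim from (312,250) to (408,238), the lid leaning up from its hinge and the handle at about (440,214). The block is at (457,193), the tin at (262,236) and the ring at (348,142). I'll enlarge both views to pick points more precisely.

Run:
```python
import cv2
a=cv2.imread("pics/top0.png")[150:260,285:485]; cv2.imwrite("pics/topc.png",cv2.resize(a,None,fx=4,fy=4,interpolation=cv2.INTER_CUBIC))
a=cv2.imread("pics/scene0.png")[60:250,280:410]; cv2.imwrite("pics/scenec.png",cv2.resize(a,None,fx=3,fy=3,interpolation=cv2.INTER_CUBIC))
```

```text
(no output)
```

View pics/topc.png

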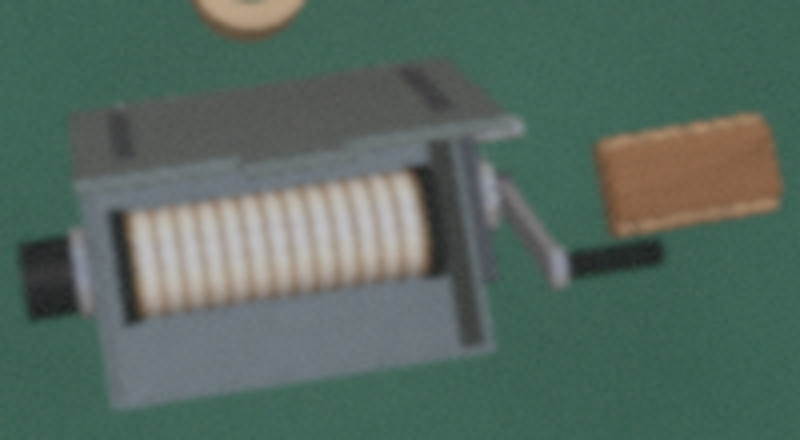

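View pics/scenec.png

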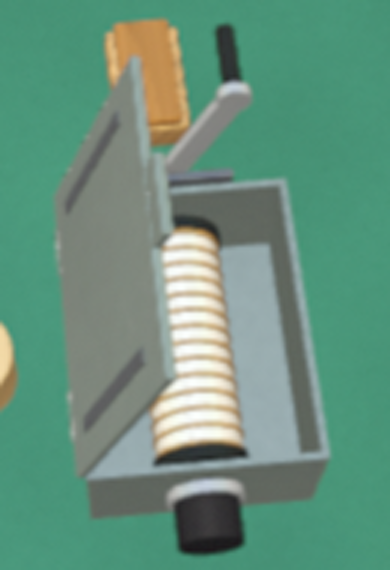

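```bash
cat > h.py <<'E'
import numpy as np, cv2
from scipy.spatial.transform import Rotation as R
K={"scene":(414.6356,323.246,202.549,[0.10942607,-3.07023858,0.57587453],[0.60628301,-0.02493268,1.03935109]),
"top":(492.30975,323.924,199.4546,[2.18923125,-2.16117739,0.11661489],[0.08636574,0.59174428,1.27215841])}
def proj(n,P):
    f,cx,cy,r,t=K[n]
    return cv2.projectPoints(np.array(P,float).reshape(-1,3),np.array(r),np.array(t),np.array([[f,0,cx],[0,f,cy],[0,0,1.]]),None)[0].reshape(-1,2)
def w(p,b):
    x,y,a=p[:3]; b=np.asarray(b,float).reshape(-1,3); c,s=np.cos(a),np.sin(a)
    return np.c_[x+c*b[:,0]-s*b[:,1], y+s*b[:,0]+c*b[:,1], b[:,2]]
E
python3 - <<'E'
from h import *
from scipy.optimize import least_squares
def lidp(th,y,off=0): return [.09-.18*np.cos(th)+off*np.sin(th), y, .1005+.18*np.sin(th)+off*np.cos(th)]
def pts(p):
    th,ye,yn=p[3:6]; hx=.01-.13*np.sin(.45); hz=.055+.13*np.cos(.45)
    return w(p,[[-.09,.12,.1],[-.09,-.12,.1],lidp(th,.12),lidp(th,-.12),[hx,ye,hz],[hx,yn,hz]])
T=[[313.2,251.2],[408.2,237],[303.8,197],[415.8,181.2],[450.5,213],[427.5,216]]
S=[[389,212.3],[375.7,120.7],[337.3,186.7],[325,79.3],[355,69.3],[358.3,90]]
f=lambda p:np.r_[(proj("top",pts(p))-T).ravel(),(proj("scene",pts(p))-S).ravel()]
r=least_squares(f,[.55,0,.1,1.2,-.22,-.16],loss='soft_l1'); print(r.x.round(4)); print(f(r.x).reshape(2,6,2).round(1))
print(pts(r.x).round(3))
E
```

```text
[ 0.561   0.0169  0.1559  1.2293 -0.2144 -0.1582]
[[[-0.8  0.5]
  [-0.1  0.8]
  [-0.3 -0.1]
  [-2.3 -0. ]
  [-0.2  0. ]
  [-0.7  0.4]]

 [[-0.1  0.2]
  [-0.8 -1.3]
  [-0.2 -0.8]
  [ 0.7 -1.7]
  [-0.3 -0.2]
  [-0.9 -0.9]]]
[[ 0.453  0.121  0.1  ]
 [ 0.491 -0.116  0.1  ]
 [ 0.572  0.14   0.27 ]
 [ 0.609 -0.097  0.27 ]
 [ 0.548 -0.202  0.172]
 [ 0.54  -0.147  0.172]]
```

```bash
r='{"linear":[0,0,-0.5],"dr":[0,0,1],"hand":0}'; python3 -m creep '[{"linear":[0,0,-0.5],"dr":[0,0,1],"hand":0},{"linear":[0,0,-0.5],"dr":[0,0,1],"hand":0},{"linear":[0,0,-0.5],"dr":[0,0,1],"hand":0},{"linear":[0,0,-0.5],"dr":[0,0,1],"hand":0},{"linear":[0,0,-0.5],"dr":[0,0,1],"hand":0},{"linear":[0,0,-0.5],"dr":[0,0,1],"hand":0},{"linear":[0,0,-0.5],"dr":[0,0,1],"hand":0},{"linear":[0,0,-0.5],"dr":[0,0,1],"hand":0},{"linear":[0,0,-0.5],"dr":[0,0,0.82],"hand":0},{"linear":[0,0,-0.5],"dr":[0,0,0.82],"hand":0}]' 40
cat >> h.py <<'E'
P=(.561,.0169,.1559)
def st(goal=None):
    from workcell import get_obs
    o=get_obs(); Rm=R.from_quat(o['tcp_rot'],scalar_first=True); t=np.array(o['tcp_pos'])
    c,s=np.cos(P[2]),np.sin(P[2]); d=t[:2]-P[:2]
    print('t',o['time_s'],'box',np.round([c*d[0]+s*d[1],-s*d[0]+c*d[1],t[2]],4),'F',np.round(o['wrist_force'],1),'w',round(o['width'],4),'gf',o['gripper_force'])
    A=R.from_matrix(np.array([[s*-1,c,0],[c,s,0],[0,0,-1]]).T)  # want tool x=box y, tool y=box x
    print('rot units left',np.round(np.degrees((Rm.inv()*A).as_rotvec())/5,2))
    if goal is not None: print('units left',np.round(Rm.inv().apply(w(P,goal)[0]-t)/.025,2))
E
python3 -c "
from h import *
st([.10,0,.33])"
```

```text
time_s: 0.93
tcp_pos: [0.2231, 0.5295, 0.3341]
tcp_rot: [0.0, 0.583, 0.813, -0.001]
wrist_force: [0.2, 0.1, -0.3]
width: -0.0002
gripper_force: 0.0
t 0.9333 box [-0.2542  0.5588  0.3341] F [ 0.2  0.1 -0.3] w -0.0002 gf 0.0
rot units left [-0.01  0.01  1.96]
units left [-24.44  10.15   0.18]
```

```bash
python3 -m creep '[{"linear":[0,0,0],"dr":[0,0,0.98],"hand":0},{"linear":[0,0,0],"dr":[0,0,0.98],"hand":0},{"linear":[-1,0.4,0],"dr":[0,0,0],"hand":0},{"linear":[-1,0.4,0],"dr":[0,0,0],"hand":0},{"linear":[-1,0.4,0],"dr":[0,0,0],"hand":0},{"linear":[-1,0.4,0],"dr":[0,0,0],"hand":0},{"linear":[-1,0.4,0],"dr":[0,0,0],"hand":0},{"linear":[-1,0.4,0],"dr":[0,0,0],"hand":0},{"linear":[-1,0.4,0],"dr":[0,0,0],"hand":0},{"linear":[-1,0.4,0],"dr":[0,0,0],"hand":0}]' >/dev/null
python3 -m creep '[{"linear":[-1,0.4,0],"dr":[0,0,0],"hand":0},{"linear":[-1,0.4,0],"dr":[0,0,0],"hand":0},{"linear":[-1,0.4,0],"dr":[0,0,0],"hand":0},{"linear":[-1,0.4,0],"dr":[0,0,0],"hand":0},{"linear":[-1,0.4,0],"dr":[0,0,0],"hand":0},{"linear":[-1,0.4,0],"dr":[0,0,0],"hand":0},{"linear":[-1,0.4,0],"dr":[0,0,0],"hand":0},{"linear":[-1,0.4,0],"dr":[0,0,0],"hand":0},{"linear":[-1,0.4,0],"dr":[0,0,0],"hand":0},{"linear":[-1,0.4,0],"dr":[0,0,0],"hand":0}]' >/dev/null
python3 -c "
from h import *
st([.11,0,.33])"
```

```text
t 2.6 box [-0.0724  0.1086  0.3337] F [ 0.1 -0.4  0.2] w 0.0001 gf 0.0
rot units left [-0.01 -0.    0.04]
units left [-4.37  7.28  0.14]
```

```bash
python3 -m creep '[{"linear":[-0.5,0.9,0],"dr":[0,0,0],"hand":0},{"linear":[-0.5,0.9,0],"dr":[0,0,0],"hand":0},{"linear":[-0.5,0.9,0],"dr":[0,0,0],"hand":0},{"linear":[-0.5,0.9,0],"dr":[0,0,0],"hand":0},{"linear":[-0.5,0.9,0],"dr":[0,0,0],"hand":0},{"linear":[-0.5,0.9,0],"dr":[0,0,0],"hand":0},{"linear":[-0.5,0.9,0],"dr":[0,0,0],"hand":0},{"linear":[-0.5,0.9,0],"dr":[0,0,0],"hand":0},{"linear":[0,0,0],"dr":[0,0,0],"hand":0}]' >/dev/null
python3 -c "
from h import *
st([.11,0,.235])"
```

```text
t 3.35 box [0.1117 0.0079 0.3316] F [ 1.2 -0.2  0.3] w 0.0001 gf 0.0
rot units left [-0.    0.01  0.02]
units left [-0.31 -0.07  3.87]
```

```bash
python3 -m creep '[{"linear":[-0.05,0,0.65],"dr":[0,0,0],"hand":0},{"linear":[-0.05,0,0.65],"dr":[0,0,0],"hand":0},{"linear":[-0.05,0,0.65],"dr":[0,0,0],"hand":0},{"linear":[-0.05,0,0.65],"dr":[0,0,0],"hand":0},{"linear":[-0.05,0,0.65],"dr":[0,0,0],"hand":0},{"linear":[-0.05,0,0.65],"dr":[0,0,0],"hand":0},{"linear":[0,-0.4,0],"dr":[0,0,0],"hand":0},{"linear":[0,-0.4,0],"dr":[0,0,0],"hand":0},{"linear":[0,-0.4,0],"dr":[0,0,0],"hand":0},{"linear":[0,-0.4,0],"dr":[0,0,0],"hand":0}]' >/dev/null
python3 -c "
from h import *
st([.0655,0,.235])"
```

```text
t 4.1833 box [0.0673 0.003  0.238 ] F [ 0.1  0.4 -0.5] w -0.0003 gf 0.0
rot units left [0.02 0.   0.05]
units left [-0.12 -0.07  0.12]
```

```bash
python3 -m creep '[{"linear":[0,-0.22,0.12],"dr":[0,0,0],"hand":0},{"linear":[0,-0.22,0.1],"dr":[0,0,0],"hand":0},{"linear":[0,-0.22,0.1],"dr":[0,0,0],"hand":0},{"linear":[0,-0.22,0.1],"dr":[0,0,0],"hand":0},{"linear":[0,-0.22,0.1],"dr":[0,0,0],"hand":0},{"linear":[0,-0.22,0.1],"dr":[0,0,0],"hand":0},{"linear":[0,-0.23,0.16],"dr":[0,0,0],"hand":0},{"linear":[0,-0.23,0.16],"dr":[0,0,0],"hand":0},{"linear":[0,-0.23,0.16],"dr":[0,0,0],"hand":0},{"linear":[0,-0.23,0.16],"dr":[0,0,0],"hand":0}]' >/dev/null
python3 -c "
from h import *
st([.0127,0,.2065])"
```

```text
t 5.0167 box [0.0113 0.0027 0.2045] F [ 0.7 -0.1  2.2] w 0.0001 gf 0.9050197070564536
rot units left [-0.01 -0.    0.04]
units left [-0.11  0.06 -0.08]
```

Contact is light, about 2 N. I'll continue along the arc.

```bash
python3 -m creep '[{"linear":[0,-0.19,0.2],"dr":[0,0,0],"hand":0},{"linear":[0,-0.19,0.2],"dr":[0,0,0],"hand":0},{"linear":[0,-0.19,0.2],"dr":[0,0,0],"hand":0},{"linear":[0,-0.19,0.2],"dr":[0,0,0],"hand":0},{"linear":[0,-0.15,0.24],"dr":[0,0,0],"hand":0},{"linear":[0,-0.15,0.24],"dr":[0,0,0],"hand":0},{"linear":[0,-0.15,0.24],"dr":[0,0,0],"hand":0},{"linear":[0,-0.15,0.24],"dr":[0,0,0],"hand":0}]' >/dev/null
python3 -c "
from h import *
st([-.0213,0,.1624])"
python3 -m creep '[{"linear":[0,-0.1,0.26],"dr":[0,0,0],"hand":0},{"linear":[0,-0.1,0.26],"dr":[0,0,0],"hand":0},{"linear":[0,-0.1,0.26],"dr":[0,0,0],"hand":0},{"linear":[0,-0.1,0.26],"dr":[0,0,0],"hand":0},{"linear":[0,-0.05,0.25],"dr":[0,0,0],"hand":0},{"linear":[0,-0.05,0.25],"dr":[0,0,0],"hand":0},{"linear":[0,-0.05,0.25],"dr":[0,0,0],"hand":0}]' >/dev/null
python3 -c "
from h import *
st([-.0355,0,.1085])"
```

```text
t 5.6833 box [-0.0224  0.0026  0.1603] F [ 0.1 -0.1  2.1] w -0.0001 gf 0.6671634421945782
rot units left [-0.01 -0.    0.04]
units left [-0.1   0.05 -0.08]
t 6.2667 box [-0.0357  0.0025  0.1156] F [-0.5 -0.2  0.5] w 0.0001 gf 0.510289155135979
rot units left [-0.   -0.    0.04]
units left [-0.1   0.01  0.29]
```

```bash
python3 -m creep '[{"linear":[0,0,0.12],"dr":[0,0,0],"hand":0},{"linear":[0,0,0.12],"dr":[0,0,0],"hand":0},{"linear":[0,0,0.08],"dr":[0,0,0],"hand":0},{"linear":[0,0,0.04],"dr":[0,0,0],"hand":0},{"linear":[0,0,0],"dr":[0,0,0],"hand":0},{"linear":[0,0,0],"dr":[0,0,0],"hand":0},{"linear":[0,0,0],"dr":[0,0,0],"hand":0}]'
python3 -c "
from h import *
st([-.0355,0,.1085])"
```

```text
time_s: 6.85
tcp_pos: [0.5258, 0.0139, 0.1075]
tcp_rot: [0.0, 0.648, 0.761, 0.0]
wrist_force: [0.4, 0.6, -0.3]
width: 0.0
gripper_force: 0.0
t 6.85 box [-0.0352  0.0025  0.1075] F [ 0.4  0.6 -0.3] w 0.0 gf 0.0
rot units left [0.01 0.   0.04]
units left [-0.1  -0.01 -0.04]
```

```bash
python3 -m creep '[{"linear":[0,0,0.08],"dr":[0,0,0],"hand":0},{"linear":[0,0,0],"dr":[0,0,0],"hand":0},{"linear":[0,0,0],"dr":[0,0,0],"hand":0},{"linear":[0,0,0],"dr":[0,0,0],"hand":0}]'
```

```text
time_s: 7.18
tcp_pos: [0.5255, 0.0139, 0.1054]
tcp_rot: [0.0, 0.648, 0.761, 0.0]
wrist_force: [-0.8, 0.2, -0.3]
width: -0.0002
gripper_force: 0.1
```

Run:
```python
from workcell import *
import cv2
f=grab_frame("scene"); cv2.imwrite("pics/s2.png",cv2.resize(f["pixels"][60:250,280:460],None,fx=3,fy=3,interpolation=cv2.INTER_CUBIC))
```

```text
(no output)
```

View pics/s2.png

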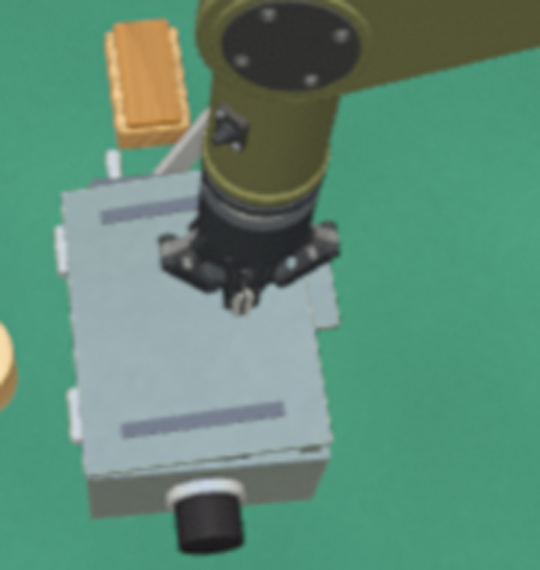

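The lid looks almost shut, with a thin dark gap at its free corner at (310,450) in the crop. I'll press down gently until there is a force.

```bash
python3 -m creep '[{"linear":[0,0,0.06],"dr":[0,0,0],"hand":0},{"linear":[0,0,0.06],"dr":[0,0,0],"hand":0},{"linear":[0,0,0],"dr":[0,0,0],"hand":0},{"linear":[0,0,0],"dr":[0,0,0],"hand":0},{"linear":[0,0,0],"dr":[0,0,0],"hand":0}]'; python3 -m creep '[{"linear":[0,0,0.06],"dr":[0,0,0],"hand":0},{"linear":[0,0,0],"dr":[0,0,0],"hand":0},{"linear":[0,0,0],"dr":[0,0,0],"hand":0},{"linear":[0,0,0],"dr":[0,0,0],"hand":0}]'
```

```text
time_s: 7.65
tcp_pos: [0.5254, 0.0139, 0.1022]
tcp_rot: [-0.0, 0.648, 0.761, -0.0]
wrist_force: [0.2, 0.0, 0.1]
width: -0.0
gripper_force: 0.0
time_s: 7.98
tcp_pos: [0.5254, 0.0139, 0.1008]
tcp_rot: [-0.0, 0.648, 0.761, -0.0]
wrist_force: [-0.5, -0.3, 0.6]
width: -0.0002
gripper_force: 0.0
```

```bash
python3 -m creep '[{"linear":[0,0,0.06],"dr":[0,0,0],"hand":0},{"linear":[0,0,0],"dr":[0,0,0],"hand":0},{"linear":[0,0,0],"dr":[0,0,0],"hand":0}]'; python3 -m creep '[{"linear":[0,0,0.06],"dr":[0,0,0],"hand":0},{"linear":[0,0,0],"dr":[0,0,0],"hand":0},{"linear":[0,0,0],"dr":[0,0,0],"hand":0}]';  python3 -c "
from h import *
from workcell import *
st([-.0355,0,.1085])
f=grab_frame('top');a=f['pixels'][130:280,265:465];cv2.imwrite('pics/t3.png',cv2.resize(a,None,fx=4,fy=4,interpolation=cv2.INTER_CUBIC))
"
```

```text
time_s: 8.23
tcp_pos: [0.5254, 0.0139, 0.0993]
tcp_rot: [-0.0, 0.648, 0.761, -0.0]
wrist_force: [0.7, 0.3, 0.2]
width: -0.0001
gripper_force: 0.0
time_s: 8.48
tcp_pos: [0.5254, 0.0139, 0.0977]
tcp_rot: [-0.0, 0.648, 0.761, -0.0]
wrist_force: [-0.7, -0.6, 0.1]
width: -0.0002
gripper_force: 0.0
t 8.4833 box [-0.0356  0.0025  0.0977] F [-0.7 -0.6  0.1] w -0.0002 gf 0.0
rot units left [-0.   -0.    0.04]
units left [-0.1   0.   -0.43]
```

View pics/t3.png

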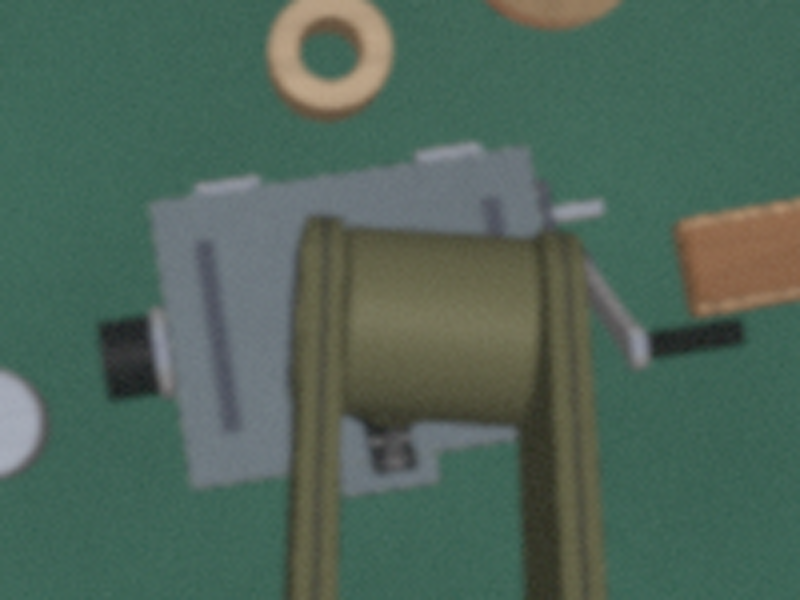

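```bash
python3 -c "
from h import *
for th in (0,.03,.06,.1):
  q=w(P,[[.09-.18*np.cos(th)+.008*np.sin(th),.12,.1005+.18*np.sin(th)+.008*np.cos(th)],[.09-.199*np.cos(th)+.008*np.sin(th),.03,.1005+.199*np.sin(th)+.008*np.cos(th)],[.09-.199*np.cos(th)+.008*np.sin(th),-.03,.1005+.199*np.sin(th)+.008*np.cos(th)]])
  print(th,proj('scene',q).round(1).tolist(),proj('top',q).round(1).tolist())
print(proj('scene',w(P,[-.0356,.0025,.0977])),proj('top',w(P,[-.0356,.0025,.0977])))
"
python3 -m creep '[{"linear":[0,0,0.06],"dr":[0,0,0],"hand":0},{"linear":[0,0,0],"dr":[0,0,0],"hand":0},{"linear":[0,0,0],"dr":[0,0,0],"hand":0}]'; python3 -m creep '[{"linear":[0,0,0.06],"dr":[0,0,0],"hand":0},{"linear":[0,0,0],"dr":[0,0,0],"hand":0},{"linear":[0,0,0],"dr":[0,0,0],"hand":0}]'
```

```text
0 [[389.5, 211.1], [392.2, 173.3], [388.5, 150.0]] [[312.3, 251.7], [349.8, 254.2], [373.9, 250.7]]
0.03 [[389.7, 210.3], [392.4, 172.2], [388.7, 148.7]] [[312.3, 251.6], [349.9, 254.1], [374.1, 250.5]]
0.06 [[389.9, 209.5], [392.6, 171.1], [388.8, 147.5]] [[312.2, 251.4], [350.0, 253.9], [374.4, 250.3]]
0.1 [[389.9, 208.3], [392.8, 169.6], [388.9, 145.8]] [[312.1, 251.1], [350.1, 253.5], [374.7, 250.0]]
[[358.26609075 167.03649621]] [[356.03405809 223.18700199]]
time_s: 8.78
tcp_pos: [0.5254, 0.0139, 0.0963]
tcp_rot: [-0.0, 0.648, 0.761, -0.0]
wrist_force: [-0.1, 0.4, -0.0]
width: -0.0001
gripper_force: 0.0
time_s: 9.03
tcp_pos: [0.5254, 0.0139, 0.0947]
tcp_rot: [-0.0, 0.648, 0.761, -0.0]
wrist_force: [0.4, 0.5, -0.0]
width: -0.0
gripper_force: 0.0
```

Run:
```python
from workcell import *
import cv2
f=grab_frame("scene"); cv2.imwrite("pics/s4.png",cv2.resize(f["pixels"][125:225,300:420],None,fx=6,fy=6,interpolation=cv2.INTER_CUBIC))
```

```text
(no output)
```

View pics/s4.png

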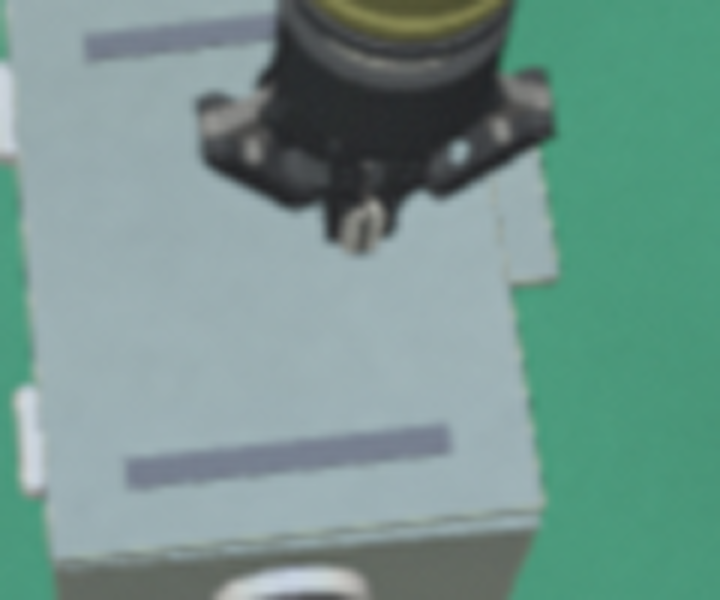

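The lid's tab corner is at raw pixel (393,171), about 0.05 rad open, and the lid is still following the fingers. I'll keep pressing.

```bash
for i in 1; do python3 -m creep '[{"linear":[0,0,0.08],"dr":[0,0,0],"hand":0},{"linear":[0,0,0],"dr":[0,0,0],"hand":0},{"linear":[0,0,0],"dr":[0,0,0],"hand":0}]' | egrep 'pos|force'; done;  python3 -m creep '[{"linear":[0,0,0.08],"dr":[0,0,0],"hand":0},{"linear":[0,0,0],"dr":[0,0,0],"hand":0},{"linear":[0,0,0],"dr":[0,0,0],"hand":0}]' | egrep 'pos|force';  python3 -m creep '[{"linear":[0,0,0.08],"dr":[0,0,0],"hand":0},{"linear":[0,0,0],"dr":[0,0,0],"hand":0},{"linear":[0,0,0],"dr":[0,0,0],"hand":0}]' | egrep 'pos|force'
```

```text
tcp_pos: [0.5254, 0.0139, 0.0927]
wrist_force: [0.0, 0.2, -0.5]
gripper_force: 0.0
tcp_pos: [0.5254, 0.0139, 0.0907]
wrist_force: [-0.9, -0.2, -0.2]
gripper_force: 0.0
tcp_pos: [0.5254, 0.0138, 0.0887]
wrist_force: [-1.7, -0.2, 0.2]
gripper_force: 0.0
```

Run:
```python
from workcell import *
from h import *
f=grab_frame("scene")["pixels"]; cv2.imwrite("pics/s5raw.png",f)
g=f.astype(int).mean(2)
s4=cv2.resize(cv2.imread("pics/s4.png"),(120,100),interpolation=cv2.INTER_AREA).astype(int).mean(2)
s2=cv2.resize(cv2.imread("pics/s2.png"),(180,190),interpolation=cv2.INTER_AREA).astype(int).mean(2)
n=g[125:225,300:420]; s2=s2[65:165,20:140]
for name,sl in (("tabcorner",np.s_[38:56,84:99]),("strip",np.s_[66:86,15:80]),("tip",np.s_[25:46,50:72]),("lidcorner",np.s_[78:95,78:100])):
    for nm,o in(("s2",s2),("s4",s4)):
        # template from new image searched in old
        t=n[sl].astype(np.float32); y0,x0=sl[0].start,sl[1].start
        S=o[y0-6:sl[0].stop+5,x0-6:sl[1].stop+6].astype(np.float32)
        m=cv2.matchTemplate(S,t,cv2.TM_CCOEFF_NORMED); _,v,_,l=cv2.minMaxLoc(m); print(name,nm,round(v,3),l[0]-6,l[1]-6)
for z in(.0887,.0977,.1085,.12): print(z,proj('scene',w(P,[-.0356,.0025,z])).round(1))
```

```text
tabcorner s2 0.976 0 -5
tabcorner s4 0.981 0 -2
strip s2 0.931 0 -2
strip s4 0.975 0 -1
tip s2 0.984 1 -4
tip s4 0.994 0 -1
lidcorner s2 0.851 0 1
lidcorner s4 0.969 0 0
0.0887 [[358.  168.7]]
0.0977 [[358.3 167. ]]
0.1085 [[358.6 164.9]]
0.12 [[359.  162.7]]
```

Run:
```python
import cv2
f=cv2.imread("pics/s5raw.png");cv2.imwrite("pics/s5.png",cv2.resize(f[125:225,300:420],None,fx=6,fy=6,interpolation=cv2.INTER_CUBIC))
```

```text
(no output)
```

View pics/s5.png

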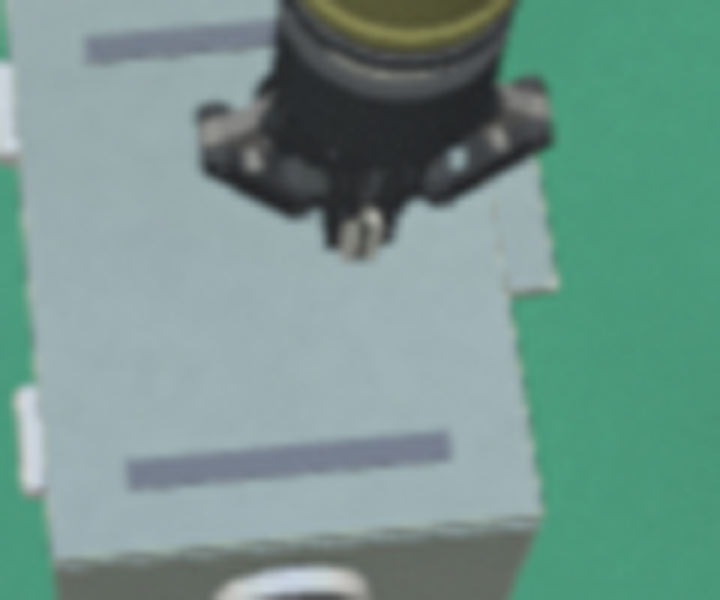

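The tab corner is now at raw pixel (393,173.2), which matches a shut lid (173.3 predicted). The fingertips must sit higher than the TCP suggests, so I'll press until I feel resistance.

```bash
python3 -m creep '[{"linear":[0,0,0.06],"dr":[0,0,0],"hand":0},{"linear":[0,0,0],"dr":[0,0,0],"hand":0},{"linear":[0,0,0],"dr":[0,0,0],"hand":0}]' | egrep 'pos|force';  python3 -m creep '[{"linear":[0,0,0.06],"dr":[0,0,0],"hand":0},{"linear":[0,0,0],"dr":[0,0,0],"hand":0},{"linear":[0,0,0],"dr":[0,0,0],"hand":0}]' | egrep 'pos|force'
```

```text
tcp_pos: [0.5254, 0.0139, 0.0873]
wrist_force: [-0.1, -0.0, 0.2]
gripper_force: 0.0
tcp_pos: [0.5256, 0.0139, 0.0863]
wrist_force: [-1.0, -0.5, 5.1]
gripper_force: 2.5
```

```bash
python3 -m creep '[{"linear":[0,0,0.04],"dr":[0,0,0],"hand":0},{"linear":[0,0,0],"dr":[0,0,0],"hand":0},{"linear":[0,0,0],"dr":[0,0,0],"hand":0},{"linear":[0,0,0],"dr":[0,0,0],"hand":0},{"linear":[0,0,0],"dr":[0,0,0],"hand":0}]' | egrep 'pos|force'
```

```text
tcp_pos: [0.5256, 0.0139, 0.0863]
wrist_force: [-2.6, 0.4, 11.6]
gripper_force: 6.0
```

The force climbed to 11.6 N with no further motion, so the lid is shut. The real fingertip is about 22 mm above the reported TCP. Next I'll rise and go above the handle with the fingers open.

```bash
python3 -m creep '[{"linear":[0,0,-0.3],"dr":[0,0,0],"hand":0},{"linear":[0,0,-0.9],"dr":[0,0,0],"hand":0},{"linear":[0,0,-0.9],"dr":[0,0,0],"hand":0},{"linear":[0,0,-0.9],"dr":[0,0,0],"hand":0},{"linear":[0,0,-0.9],"dr":[0,0,0],"hand":0},{"linear":[0,0,-0.9],"dr":[0,0,0],"hand":0},{"linear":[0,0,-0.9],"dr":[0,0,0],"hand":0},{"linear":[0,0,-0.9],"dr":[0,0,0],"hand":0}]' >/dev/null
python3 -m creep '[{"linear":[-0.75,0,0],"dr":[0,0,0],"hand":85},{"linear":[-0.75,0,0],"dr":[0,0,0],"hand":85},{"linear":[-0.75,0,0],"dr":[0,0,0],"hand":85},{"linear":[-0.75,0,0],"dr":[0,0,0],"hand":85},{"linear":[-0.75,0,0],"dr":[0,0,0],"hand":85},{"linear":[-0.75,0,0],"dr":[0,0,0],"hand":85},{"linear":[-0.75,0,0],"dr":[0,0,0],"hand":85},{"linear":[-0.75,0,0],"dr":[0,0,0],"hand":85},{"linear":[-0.75,0,0],"dr":[0,0,0],"hand":85},{"linear":[-0.75,-0.45,0],"dr":[0,0,0],"hand":85}]' >/dev/null
python3 -c "
from h import *
from workcell import *
st([-.0466,-.186,.133])
f=grab_frame('scene')['pixels'];cv2.imwrite('pics/s6.png',cv2.resize(f[40:230,280:430],None,fx=3,fy=3,interpolation=cv2.INTER_CUBIC))"
```

```text
t 12.3 box [-0.0446 -0.1862  0.2496] F [-0.6 -0.5  0.1] w 0.0851 gf 0.0
rot units left [0.02 0.   0.05]
units left [ 0.01 -0.09  4.66]
```

View pics/s6.png

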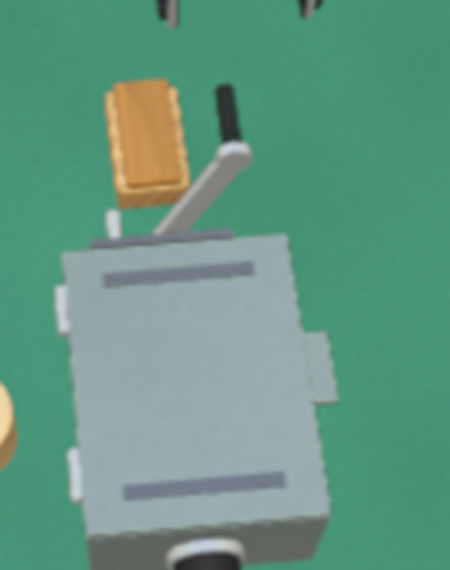

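The lid is shut. The open fingertips at crop (172,25) and (312,12) straddle the handle at (225,115). I'll descend and pinch.

```bash
python3 -m creep '[{"linear":[0,0,0.6],"dr":[0,0,0],"hand":85},{"linear":[0,0,0.6],"dr":[0,0,0],"hand":85},{"linear":[0,0,0.6],"dr":[0,0,0],"hand":85},{"linear":[0,0,0.6],"dr":[0,0,0],"hand":85},{"linear":[0,0,0.6],"dr":[0,0,0],"hand":85},{"linear":[0,-0.1,0.6],"dr":[0,0,0],"hand":85},{"linear":[0,0,0.5],"dr":[0,0,0],"hand":85},{"linear":[0,0,0.5],"dr":[0,0,0],"hand":85},{"linear":[0,0,0],"dr":[0,0,0],"hand":85}]' | egrep 'pos|force|width'
python3 -m creep '[{"linear":[0,0,0],"dr":[0,0,0],"hand":10},{"linear":[0,0,0],"dr":[0,0,0],"hand":10},{"linear":[0,0,0],"dr":[0,0,0],"hand":10},{"linear":[0,0,0],"dr":[0,0,0],"hand":10},{"linear":[0,0,0],"dr":[0,0,0],"hand":10},{"linear":[0,0,0],"dr":[0,0,0],"hand":10},{"linear":[0,0,0],"dr":[0,0,0],"hand":10},{"linear":[0,0,0],"dr":[0,0,0],"hand":10}]' 30 
python3 -c "
from h import *
st()"
```

```text
tcp_pos: [0.5396, -0.1725, 0.1322]
wrist_force: [-0.3, 0.8, -0.2]
width: 0.0846
gripper_force: 0.0
time_s: 13.77
tcp_pos: [0.5443, -0.1733, 0.1359]
tcp_rot: [0.002, 0.649, 0.761, 0.002]
wrist_force: [4.0, 2.0, 0.7]
width: 0.0148
gripper_force: 29.4
t 13.7667 box [-0.046  -0.1853  0.1359] F [4.  2.  0.7] w 0.0148 gf 29.4478440284729
rot units left [0.06 0.01 0.04]
```

```bash
python3 -m creep '[{"linear":[0,0.48,-0.2],"dr":[0,0,0],"hand":10},{"linear":[0,0.5,-0.15],"dr":[0,0,0],"hand":10},{"linear":[0,0.51,-0.1],"dr":[0,0,0],"hand":10},{"linear":[0,0.52,-0.05],"dr":[0,0,0],"hand":10},{"linear":[0,0.52,0],"dr":[0,0,0],"hand":10},{"linear":[0,0,0],"dr":[0,0,0],"hand":10}]'
python3 -m creep '[{"linear":[0,0.52,0.05],"dr":[0,0,0],"hand":10},{"linear":[0,0.51,0.1],"dr":[0,0,0],"hand":10},{"linear":[0,0.5,0.15],"dr":[0,0,0],"hand":10},{"linear":[0,0.4,0.15],"dr":[0,0,0],"hand":10},{"linear":[0,0,0],"dr":[0,0,0],"hand":10},{"linear":[0,0,0],"dr":[0,0,0],"hand":10}]' 
python3 -c "
from h import *
st([.0665,-.186,.135])"
```

```text
time_s: 14.27
tcp_pos: [0.6028, -0.1635, 0.1475]
tcp_rot: [-0.002, 0.648, 0.762, -0.002]
wrist_force: [-6.6, -1.0, 5.6]
width: 0.0146
gripper_force: 32.4
time_s: 14.77
tcp_pos: [0.6497, -0.1558, 0.1365]
tcp_rot: [-0.001, 0.648, 0.761, -0.001]
wrist_force: [-6.7, -0.1, 5.6]
width: 0.015
gripper_force: 33.2
t 14.7667 box [ 0.0609 -0.1844  0.1365] F [-6.7 -0.1  5.6] w 0.015 gf 33.16301643848419
rot units left [-0.05 -0.    0.05]
units left [-0.07  0.23  0.06]
```

```bash
python3 -m creep '[{"linear":[0,0.14,0.06],"dr":[0,0,0],"hand":10},{"linear":[0,0.14,0.06],"dr":[0,0,0],"hand":10},{"linear":[0,0,0],"dr":[0,0,0],"hand":10},{"linear":[0,0,0],"dr":[0,0,0],"hand":10}]' 
python3 -c "
from h import *
st([.0665,-.186,.135])"
python3 -m creep '[{"linear":[0,0.1,0.05],"dr":[0,0,0],"hand":10},{"linear":[0,0,0],"dr":[0,0,0],"hand":10},{"linear":[0,0,0],"dr":[0,0,0],"hand":10}]' >/dev/null
python3 -c "
from h import *
st([.0665,-.186,.135])"
```

```text
time_s: 15.1
tcp_pos: [0.6554, -0.1549, 0.1336]
tcp_rot: [-0.002, 0.648, 0.761, -0.002]
wrist_force: [-7.2, -0.5, 6.6]
width: 0.0145
gripper_force: 33.4
t 15.1 box [ 0.0666 -0.1843  0.1336] F [-7.2 -0.5  6.6] w 0.0145 gf 33.4141007065773
rot units left [-0.07 -0.01  0.05]
units left [-0.07 -0.   -0.06]
t 15.35 box [ 0.0673 -0.1843  0.1332] F [-11.3  -1.6  12. ] w 0.0147 gf 33.9252832531929
rot units left [-0.1  -0.    0.05]
units left [-0.07 -0.03 -0.07]
```

The force is rising while the position stalls, so the arm is at its stop. I'll add a little preload, hold and check.

```bash
python3 -m creep '[{"linear":[0,0.08,0.04],"dr":[0,0,0],"hand":10},{"linear":[0,0,0],"dr":[0,0,0],"hand":10},{"linear":[0,0,0],"dr":[0,0,0],"hand":10},{"linear":[0,0,0],"dr":[0,0,0],"hand":10},{"linear":[0,0,0],"dr":[0,0,0],"hand":10},{"linear":[0,0,0],"dr":[0,0,0],"hand":10},{"linear":[0,0,0],"dr":[0,0,0],"hand":10}]' >/dev/null
python3 -c "
from h import *
from workcell import *
st([.0665,-.186,.135])
f=grab_frame('scene')['pixels'];cv2.imwrite('pics/s7.png',cv2.resize(f[40:230,280:430],None,fx=3,fy=3,interpolation=cv2.INTER_CUBIC))"
```

```text
t 15.9333 box [ 0.0675 -0.1844  0.133 ] F [-17.   -2.   18.5] w 0.0149 gf 34.51514929533005
rot units left [-0.13 -0.    0.04]
units left [-0.07 -0.04 -0.08]
```

View pics/s7.png

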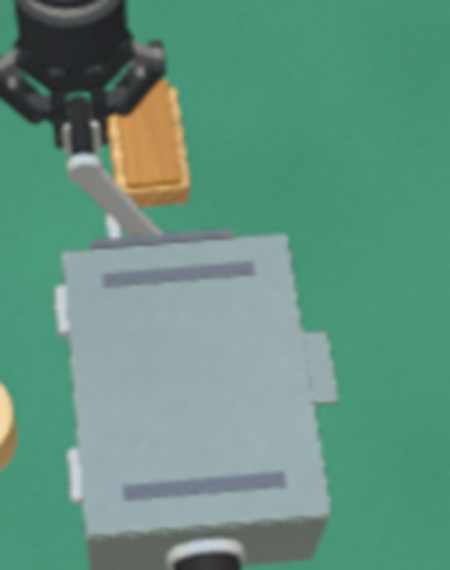

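The shaker arm leans fully to the hinge side, with its handle pinched at crop (80,150). The lid is shut and the block at (150,150) has not moved.

```bash
python3 -c "
from workcell import *
print(finish_job())"
```

```text
the job is handed in; nothing more can be done
None
```

I closed the lid gently and handed the job in with the shaker arm pinched at its stop (about 34 N of grip); the sanding block looks unmoved and I went nowhere near the tin or ring, but no verdict came back.

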